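Set up the beam line on the optics bench

ROBOT

A 6-joint arm with a two-finger parallel gripper is mounted at the origin on the work surface. World frame = base frame: x ahead of the robot, y to its left, z up, the work surface at z = 0. Lengths are in m, angles in rad, forces in N, time in s.
With the tool pointing down it reaches from about 0.35 to 0.775 m from the base axis. Payload 5.5 kg.
Tool frame: the origin (TCP) lies midway between the tips of the shut fingers; the grasp point (between the pads) lies 19 mm behind it; z points along the fingers, x is the direction in which the jaws open and shut, and the axes are right-handed (so a half turn about z gives the same grasp; the last joint's range is limited). The gripper opens to 85 mm and grips with 20 to 120 N. Pads are 22 mm wide; open, the fingers measure 114 mm over their backs; the gripper's body (76 mm by 85 mm) begins 54 mm behind the grasp point. The pads swing forward as they close: fully open they stand 13 mm farther back than shut.
Start: joints at [0.997, 0.313, 0.046, 1.304, 0, 1.431], TCP at [0.242, 0.522, 0.231] pointing down, gripper open.
Joint ranges: [-2.76, 2.76], [-0.86, 1.69], [-1.03, 1.26], [-2.2, 2.34], [-1.47, 1.5], [-3.14, 3.14]. Speed limits (rad/s): [2.57, 2.57, 3.14, 3.14, 3.14, 3.14].

INTERFACE

Orientations are given as a unit quaternion [w, x, y, z].
In Python, from workcell import env gives the robot as it stands. The module is installed in compiled form; this text tells all that it offers.
- The arm moves only by the tool apply_moves, never from a script. Its argument "moves" is a list of rows, each a list of 3 entries, a list of its own where there are three numbers: the shift along the tool's x, y, z in cm, then the turn about the tool's z in degrees, then the opening, from 0 (shut) to 1 (fully open). In form: [[[x, y, z], yaw, gripper], ...]. A call has exactly 10 rows; each row is the pose to reach, as a shift and turn from the pose commanded when the call began, along the tool's axes at that moment; what a row does not reach only later rows make up. A row lasts 1/8 s, in which the tool goes at most 62.5 mm and 10.7 degrees, less where a joint would pass 70% of its speed; a pose out of reach is approached as far as the arm can. A call with a gripper value outside its range is refused whole. The fingers move at their own pace and stop on an object; "squeeze" is the grip in N (left out, the last holds). Time passes only in rows, so rows that repeat a pose let the fingers close, or fill a call up. It gives the time, the measured TCP pose, the force and the opening at its end, in the units of the state.
- env.get_state(): the state, without advancing time (a new reading comes with each control period).
- env.read_camera(name): name is "scene" or "side" or "wrist"; returns a dict with "pixels" (384x512x3 uint8, red, green, blue), "fov_y" (degrees; the focal length in pixels is half the picture's height over the tangent of half this angle, whatever the lens; pixels are square), "cx", "cy" (the principal point, pixels), "world_from_camera" (4x4, takes a point from camera to world coordinates); the wrist camera has in their place "hand_eye" (4x4, takes a point from camera to tool coordinates, whose origin is the TCP and whose axes are the tool frame's). Camera axes: x right, y down, z forward; pixel columns grow to the right and rows downward; lengths in m; the calibration is good to about 2 mm. The wrist camera is an equidistant fisheye: a pixel r from the principal point sees the ray r / f radians off the axis. A picture is of the moment at which its call begins: read the wrist's pose just before it. There is no depth.
- env.hand_in(): hands the job in, once; it reports no verdict.
The state is a dict: "clock": time; "joint_pos": joint angles; "qvel": joint speeds; "tau": joint torques, N m; "tcp_pos": TCP position; "orientation": TCP orientation; "wrist_force": force on the tool from outside, world axes, zero at the start; "ft_torque": the same for the moment, N m; "finger_gap": finger opening in m.
Only numpy, scipy, OpenCV 4.12 (cv2) and the standard library are available. Lean on these libraries where they do the work, as an engineer would, in place of code of your own. Each camera call takes 0.05 s, during which the arm holds its last target.

TASK

Build up the beam line: stand each post-mounted optic upright in the middle of the pad of its own colour, with its frame lined up along the pad's coloured bar. Only when all three mounts stand there and are let go, push the green glass block into the narrow gap of the white sample holder, standing upright and fully home against the stop, and let go. Do not knock any mount or the block over, and leave the hex driver and the clamping fork lying where they are.

Things in the scene. Friction and masses are not known exactly. Their poses are not given: they have to be found in the camera images.
- red_mount_center (a point): RED MOUNT: loose post-mounted iris (small brass hole in a black disc), upright, 104 mm tall, 0.22 kg. Round foot 50 mm across, 8 mm high, red rim; 14 mm post; from 44 mm up to the top an optic frame 40 mm wide along its x, 14 mm thick along its y, its top 24 mm a solid red head to grip across the 14 mm. Point: on the post axis half-way up, 52 mm over the underside; z up.
- yellow_mount_center (a point): YELLOW MOUNT: loose post-mounted clear lens, upright, 104 mm tall, 0.22 kg. Round foot 50 mm across, 8 mm high, yellow rim; 14 mm post; from 44 mm up to the top an optic frame 40 mm wide along its x, 14 mm thick along its y, its top 24 mm a solid yellow head to grip across the 14 mm. Point: on the post axis half-way up, 52 mm over the underside; z up.
- blue_mount_center (a point): BLUE MOUNT: loose post-mounted dark blue filter glass, upright, 104 mm tall, 0.22 kg. Round foot 50 mm across, 8 mm high, blue rim; 14 mm post; from 44 mm up to the top an optic frame 40 mm wide along its x, 14 mm thick along its y, its top 24 mm a solid blue head to grip across the 14 mm. Point: on the post axis half-way up, 52 mm over the underside; z up.
- glass_block_center (a point): GREEN GLASS BLOCK: loose plain green block 50 mm along its x, 20 mm thick along its y, 70 mm tall, 0.17 kg, standing upright. This point is its centre, 35 mm over its underside; z up. It is the same either way round.
- red_pad: RED PAD: fixed round disc 62 mm across and 3 mm thick with a red outline, black middle and red bar across it, on the 8 mm thick aluminium beam plate. Origin at the centre of its underside (its top is 3 mm higher), z up; the bar, 54 mm long, runs along its x, and a mount's frame (its x) is to stand along this bar, either way round. The light beam runs along its y.
- yellow_pad: YELLOW PAD: fixed round disc 62 mm across and 3 mm thick with a yellow outline, black middle and yellow bar across it, on the 8 mm thick aluminium beam plate. Origin at the centre of its underside (its top is 3 mm higher), z up; the bar, 54 mm long, runs along its x, and a mount's frame (its x) is to stand along this bar, either way round. The light beam runs along its y.
- blue_pad: BLUE PAD: fixed round disc 62 mm across and 3 mm thick with a blue outline, black middle and blue bar across it, on the 8 mm thick aluminium beam plate. Origin at the centre of its underside (its top is 3 mm higher), z up; the bar, 54 mm long, runs along its x, and a mount's frame (its x) is to stand along this bar, either way round. The light beam runs along its y.
- sample_holder: SAMPLE HOLDER: fixed, white, on the beam plate. Two jaws 22 mm high along its x (-25 to +25 mm), 26 mm gap between; stop of that height at +x, its face at x = 25 mm; flared lips at the open -x end (robot side) out to x = -42 mm. Open above; 56 mm wide at most. Origin: mid-gap on its floor (the plate), z up. Block fully home: centre 35 mm above the origin, end at the stop.
- hex_driver_center (a point): BYSTANDER, leave alone: loose hex driver lying flat, orange handle 20 mm wide and 18 mm high, about 115 mm long over all along its x (from -50 to +65 mm); this point is near its middle, 9 mm over its underside.
- clamp_fork_center (a point): BYSTANDER, leave alone: loose flat steel clamping fork 75 mm long along its x, 26 mm wide, 8 mm high; this point is at its middle, 4 mm over its underside.
Not all that is in view belongs to the job. What is shaped like the part that bears glass_block_center but orange is not meant.

How it is judged:
On the way, in this order (a step that is already met when the one before it is completed fails the run):
1. all three mounts stand released on the pads of their own colours, lined up with the bars (horizontal distance between red_mount_center and red_pad below 0.01 m and angle between the x axis of red_mount_center and the x axis of red_pad, either way round below 0.2 rad and angle between each of red_mount_center, yellow_mount_center, blue_mount_center's own z axis and vertical below 0.08 rad and z of red_mount_center in the frame of red_pad between 0.05 and 0.06 m and linear speed of each of red_mount, yellow_mount, blue_mount below 0.02 m/s and contact force between each of red_mount, yellow_mount, blue_mount and the fingers below 0.3 N and horizontal distance between yellow_mount_center and yellow_pad below 0.01 m and angle between the x axis of yellow_mount_center and the x axis of yellow_pad, either way round below 0.2 rad and z of yellow_mount_center in the frame of yellow_pad between 0.05 and 0.06 m and horizontal distance between blue_mount_center and blue_pad below 0.01 m and angle between the x axis of blue_mount_center and the x axis of blue_pad, either way round below 0.2 rad and z of blue_mount_center in the frame of blue_pad between 0.05 and 0.06 m), for 0.2 s.
2. then the glass block stands released in the sample holder, fully home (x of glass_block_center in the frame of sample_holder between -0.006 and 0.006 m and y of glass_block_center in the frame of sample_holder between -0.006 and 0.006 m and z of glass_block_center in the frame of sample_holder between 0.03 and 0.04 m and angle between the x axis of glass_block_center and the x axis of sample_holder, either way round below 0.2 rad and angle between glass_block_center's own z axis and vertical below 0.08 rad and linear speed of glass_block below 0.02 m/s and contact force between glass_block and the fingers below 0.3 N), for 0.2 s.
At the end, for the whole second after the job is handed in: Each mount upright (0.08 rad) on the pad of its colour, within 10 mm of its centre and 0.2 rad of its bar (either way round); glass block upright (0.08 rad) in the holder, within 6 mm of home along and across the gap, 5 mm in height; all released and at rest (all of step 1 and all of step 2); the robot touches nothing.
It fails at once if a mount or the glass block is tipped or knocked over (more than 0.6 rad) (angle between any of red_mount_center, yellow_mount_center, blue_mount_center, glass_block_center's own z axis and vertical above 0.6 rad).
It fails at once if the hex driver or the clamping fork is shifted by more than 25 mm (distance of any of hex_driver_center, clamp_fork_center from where it was at the start of the episode above 0.025 m).
It also fails if it takes over 128 s, if anything falls off the work surface, if the arm or the gripper's body presses on something with over 40 N, if the wrist force passes 120 N, or if a joint passes its speed limit or range.

## Working session

There is one attempt and no reset: what is moved stays moved. The work goes in short steps, Python scripts to look and compute and a tool call to move; the robot and the scene stay as the last step left them, time stands still between calls to the robot, and variables do not carry over. Pictures are saved under pics/ and viewed, and the job is handed in when it is done.

Besides the shell and the picture viewer there is one more tool, called after "Emit:" as name(argument=value, ...) on one line, values as JSON. apply_moves: Moves the arm, as the interface text tells. Its arguments: {"type":"object","properties":{"moves":{"type":"array","items":{"type":"array"}},"squeeze":{"type":"number"}},"required":["moves"]}

```bash
mkdir -p pics; cat > h.py <<'E'
import numpy as np, cv2
from workcell import env
from scipy.spatial.transform import Rotation as R
def st(): return env.get_state()
def Rq(q): return R.from_quat([q[1],q[2],q[3],q[0]]).as_matrix()
def grab(name,fn=None):
    s=st(); c=env.read_camera(name)
    if name=='wrist':
        T=np.eye(4);T[:3,:3]=Rq(s['orientation']);T[:3,3]=s['tcp_pos']
        c['T']=T@np.array(c['hand_eye'])
    else: c['T']=np.array(c['world_from_camera'])
    c['f']=192/np.tan(np.radians(c['fov_y'])/2); c['name']=name
    if fn: cv2.imwrite('pics/'+fn,c['pixels'][:,:,::-1])
    return c
def ray(c,u,v):
    x=u-c['cx'];y=v-c['cy']
    if c['name']=='wrist':
        r=np.hypot(x,y);t=r/c['f'];k=np.sin(t)/r if r>1e-9 else 1/c['f'];d=np.array([x*k,y*k,np.cos(t)])
    else: d=np.array([x/c['f'],y/c['f'],1.])
    d=c['T'][:3,:3]@d
    return c['T'][:3,3],d/np.linalg.norm(d)
def onz(c,u,v,z):
    o,d=ray(c,u,v);return o+d*(z-o[2])/d[2]
def proj(c,P):
    p=np.linalg.inv(c['T'])@np.append(P,1);x,y,z=p[:3]
    if c['name']=='wrist':
        r=np.hypot(x,y);t=np.arctan2(r,z);return c['cx']+c['f']*t*x/r,c['cy']+c['f']*t*y/r
    return c['cx']+c['f']*x/z,c['cy']+c['f']*y/z
def tri(*obs):
    A=np.zeros((3,3));b=np.zeros(3)
    for c,u,v in obs:
        o,d=ray(c,u,v);M=np.eye(3)-np.outer(d,d);A+=M;b+=M@o
    p=np.linalg.solve(A,b)
    res=[np.linalg.norm(np.cross(ray(c,u,v)[1],p-ray(c,u,v)[0]))*1e3 for c,u,v in obs]
    return p,np.round(res,1)
def pose(): 
    s=st();return s['clock'],np.round(s['tcp_pos'],4),np.round(Rq(s['orientation']),3),np.round(s['finger_gap'],4),np.round(s['wrist_force'],1)
E
python3 - <<'E'
from h import *
print(pose(), st()['orientation'])
for n in ('scene','side','wrist'):
    c=grab(n,n+'0.png'); print(n,c['fov_y'],c['cx'],c['cy'],np.round(c['T'],3).tolist())
    import numpy as np
    print(np.round(c.get('hand_eye',0),4).tolist())
E
```

```text
(0.0, array([0.2414, 0.5213, 0.2304]), array([[ 0.42 ,  0.907, -0.001],
       [ 0.907, -0.42 , -0.002],
       [-0.002, -0.   , -1.   ]]), np.float64(0.0852), array([0. , 0.2, 0.1])) [ 3.80401540e-04  8.42721924e-01  5.38348325e-01 -8.33888004e-04]
scene 45.194450659199155 254.46767522824098 197.13624448067674 [[-0.801, 0.514, -0.306, 0.814], [0.598, 0.674, -0.433, 0.484], [-0.016, -0.53, -0.848, 0.981], [0.0, 0.0, 0.0, 1.0]]
0
side 49.033965348326895 257.6568237975777 194.51591774528984 [[-0.759, -0.427, 0.492, 0.064], [-0.651, 0.486, -0.583, 0.463], [0.009, -0.763, -0.647, 0.597], [0.0, 0.0, 0.0, 1.0]]
0
wrist 65.70646984690485 255.2262231831791 187.39432318231218 [[0.42, 0.864, 0.277, 0.17], [0.907, -0.4, -0.13, 0.554], [-0.002, 0.306, -0.952, 0.373], [0.0, 0.0, 0.0, 1.0]]
[[1.0, -0.0001, 0.0001, -0.0006], [0.0001, 0.9519, 0.3064, -0.0783], [-0.0001, -0.3064, 0.9519, -0.1423], [0.0, 0.0, 0.0, 1.0]]
```

View pics/scene0.png

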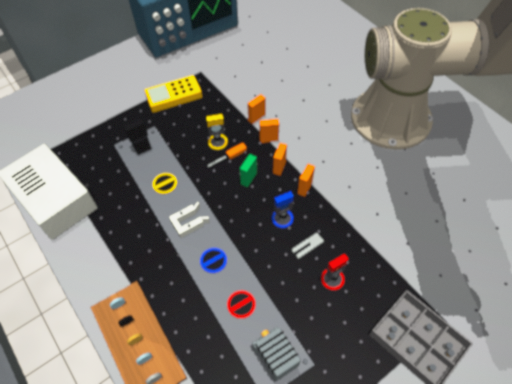

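View pics/side0.png

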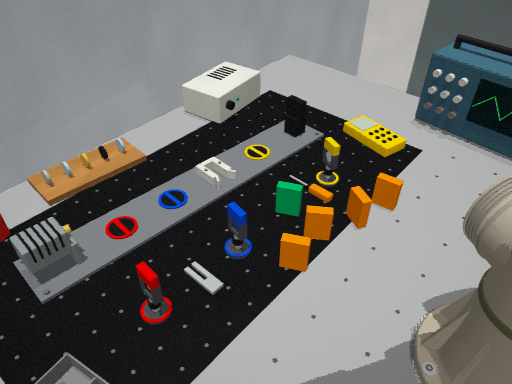

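View pics/wrist0.png

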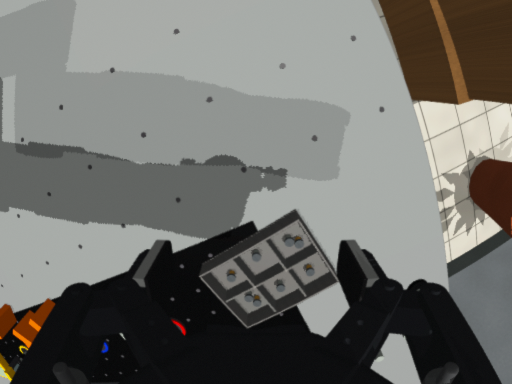

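```bash
cat > seg.py <<'E'
from h import *
def masks(px):
    hsv=cv2.cvtColor(px,cv2.COLOR_RGB2HSV);H,S,V=hsv[...,0].astype(int),hsv[...,1],hsv[...,2]
    g=(S>130)&(V>60)
    return dict(red=g&((H<5)|(H>172)),orange=g&(H>=7)&(H<20),yellow=g&(H>=21)&(H<35),green=g&(H>45)&(H<90),blue=g&(H>105)&(H<130))
E
python3 - <<'E'
from seg import *
for n in('scene','side'):
    c=grab(n)
    for k,m in masks(c['pixels']).items():
        N,L,s,ce=cv2.connectedComponentsWithStats(m.astype(np.uint8))
        for i in range(1,N):
            if s[i,4]>25: print(n,k,s[i].tolist(),ce[i].round(1))
    im=c['pixels'][:,:,::-1]
    crop=im[80:330,100:360] if n=='scene' else im[110:330,90:410]
    cv2.imwrite(f'pics/{n}_crop.png',cv2.resize(crop,None,fx=2.4,fy=2.4,interpolation=cv2.INTER_CUBIC))
E
```

```text
scene red [320, 253, 29, 38, 499] [335.  271.3]
scene red [227, 290, 29, 28, 469] [240.8 303.9]
scene orange [247, 95, 18, 29, 367] [256.1 108.5]
scene orange [259, 119, 20, 25, 424] [268.3 130.4]
scene orange [225, 142, 23, 18, 242] [236. 150.]
scene orange [272, 143, 15, 33, 366] [279.  159.5]
scene orange [297, 164, 18, 33, 366] [305.  180.6]
scene orange [92, 281, 94, 103, 4905] [137.4 338.2]
scene yellow [145, 75, 58, 38, 1078] [177.3  93.5]
scene yellow [205, 113, 20, 14, 218] [214.4 119.1]
scene yellow [207, 133, 22, 18, 196] [217.9 142.6]
scene yellow [152, 173, 25, 21, 362] [164.2 182.9]
scene green [191, 0, 29, 20, 145] [204.7   8.2]
scene green [239, 153, 18, 34, 451] [247.9 169.4]
scene blue [273, 190, 22, 19, 273] [283.6 199.1]
scene blue [271, 210, 24, 19, 198] [282.6 220.1]
scene blue [200, 248, 27, 25, 416] [213. 260.]
side red [0, 215, 11, 28, 161] [  3.1 229.8]
side red [105, 216, 33, 23, 365] [121.2 227.5]
side red [135, 261, 25, 30, 401] [147.4 275.2]
side red [140, 296, 32, 27, 275] [155.9 311.6]
side orange [27, 138, 120, 67, 3089] [ 85.9 171.7]
side orange [346, 172, 57, 57, 1608] [372.7 198.3]
side orange [308, 183, 26, 20, 280] [320.2 192.3]
side orange [279, 205, 55, 67, 1937] [305.5 237.6]
side yellow [343, 115, 63, 42, 1156] [375.7 137.9]
side yellow [324, 137, 17, 19, 230] [331.9 145.8]
side yellow [244, 145, 26, 15, 206] [256.6 152.2]
side yellow [81, 154, 9, 12, 49] [ 84.9 159. ]
side yellow [316, 170, 23, 15, 129] [326.9 178.5]
side yellow [63, 225, 8, 7, 33] [ 66.5 227.7]
side green [472, 96, 40, 25, 108] [494.1 107.3]
side green [275, 181, 28, 36, 817] [288.2 197.9]
side blue [158, 189, 30, 20, 298] [172.3 198.9]
side blue [227, 201, 20, 30, 361] [236.4 214.4]
side blue [224, 238, 28, 20, 196] [237.9 248.5]
```

```bash
ls .
```

```text
h.py
pics
seg.py
```

View pics/scene_crop.png

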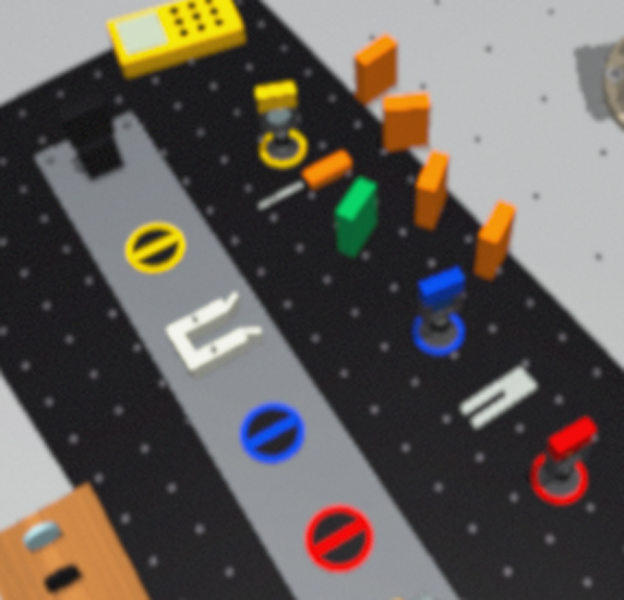

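View pics/side_crop.png

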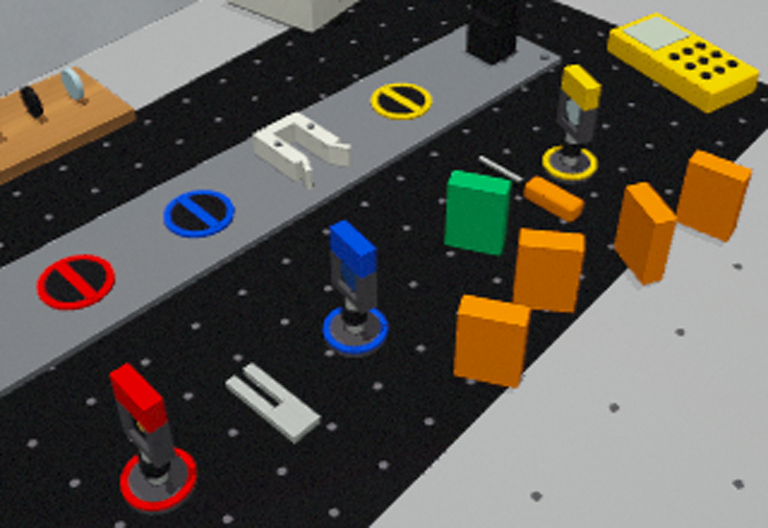

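```bash
cat > m1.py <<'E'
from seg import *
C={n:grab(n) for n in('scene','side')}
M={n:masks(C[n]['pixels']) for n in C}
def comp(n,k,x,y):
    m=M[n][k].astype(np.uint8);N,L,s,ce=cv2.connectedComponentsWithStats(m)
    i=1+np.argmin(np.hypot(ce[1:,0]-x,ce[1:,1]-y));return L==i
def outer(m):
    c=max(cv2.findContours(m.astype(np.uint8),cv2.RETR_EXTERNAL,cv2.CHAIN_APPROX_NONE)[0],key=len);return c[:,0,:].astype(np.float32)
pads=dict(red=((241,304),(121,227)),yellow=((164,183),(257,152)),blue=((213,260),(172,199)))
for k,(a,b) in pads.items():
    e=[]
    for n,p in(('scene',a),('side',b)):
        m=comp(n,k,*p);ct=outer(m);e.append((C[n],*cv2.fitEllipse(ct)[0]))
    P,r=tri(*e);print('PAD',k,P.round(4),r)
    for (n,p) in(('scene',a),('side',b)):
        m=comp(n,k,*p);z=0.011
        W=np.array([onz(C[n],u,v,z)[:2] for v,u in zip(*np.nonzero(m))]);O=np.array([onz(C[n],u,v,z)[:2] for u,v in outer(m)])
        (cx,cy),ax,_=cv2.fitEllipse((O*1e4).astype(np.float32)); c0=np.array([cx,cy])/1e4
        I=W[np.hypot(*(W-c0).T)<.019]; l=cv2.fitLine((I*1e3).astype(np.float32),cv2.DIST_L2,0,.01,.01).ravel()
        print('   ',n,c0.round(4),np.round(np.array(ax)/10,1),'bar deg',np.degrees(np.arctan2(l[1],l[0])).round(1),'ctr',(l[2:]/1e3).round(4))
E
python3 m1.py
python3 - <<'E'
from h import *
# feet (outer ellipse of rim mask, manual upper occlusion ok) 
E
```

```text
PAD red [0.6498 0.187  0.0078] [0.8 0.8]
    scene [0.6502 0.1884] [60.1 60.5] bar deg -4.5 ctr [0.6501 0.1879]
    side [0.6473 0.187 ] [60.9 62.8] bar deg -3.0 ctr [0.6473 0.1861]
PAD yellow [ 0.6195 -0.1879  0.0076] [0.6 0.6]
    scene [ 0.6202 -0.1852] [60.9 61.9] bar deg -4.4 ctr [ 0.6208 -0.1861]
    side [ 0.617  -0.1856] [60.6 63. ] bar deg -5.1 ctr [ 0.6168 -0.1878]
PAD blue [0.6399 0.0642 0.008 ] [0.8 0.8]
    scene [0.6404 0.0659] [60.5 60.7] bar deg -5.1 ctr [0.6408 0.0652]
    side [0.6376 0.0646] [60.8 62.8] bar deg -4.7 ctr [0.6374 0.0636]
```

```bash
cat > m2.py <<'E'
from m1 import *
print('-----')
rim=dict(yellow=((218,143),(327,179)),blue=((283,220),(238,249)))
head=dict(red=((338,263),(147,275)),yellow=((214,119),(332,146)),blue=((284,199),(236,214)))
for k,(a,b) in rim.items():
    e=[]
    for n,p in(('scene',a),('side',b)):
        h=cv2.convexHull(outer(comp(n,k,*p)));e.append((C[n],*cv2.fitEllipse(h)[0]))
    print('RIM',k,*[np.round(x,4) for x in tri(*e)])
m=comp('side','red',156,312);e=(C['side'],*cv2.fitEllipse(cv2.convexHull(outer(m)))[0]);print('RIM red side on z4',onz(*e,.008))
ct=outer(comp('scene','red',335,271));ct=ct[ct[:,1]>273];e2=(C['scene'],*cv2.fitEllipse(ct)[0]);print('RIM red',tri(e,e2))
for k,(a,b) in head.items():
    print('HEAD',k,*[np.round(x,4) for x in tri(*[(C[n],*np.argwhere(comp(n,k,*p))[:,::-1].mean(0)) for n,p in(('scene',a),('side',b))])])
g=tri(*[(C[n],*np.argwhere(comp(n,'green',*p))[:,::-1].mean(0)) for n,p in(('scene',(248,169)),('side',(288,198)))]);print('GREEN',g)
for p,q in (((280,158),(319,222)),((305,181),(294,252)),((268,130),(358,208)),((256,108),(387,192))): print('orange',tri((C['scene'],*p),(C['side'],*q)))
print('driver',tri((C['scene'],236,150),(C['side'],320,192)),'tip',onz(C['scene'],209,166,.009),onz(C['side'],290,177,.009))
for s in ((291,250),(324,238)): print('fork',onz(C['scene'],*s,.004))
E
python3 m2.py | sed -n '/-----/,$p'
python3 - <<'E'
from h import *
for n,b in(('scene',(225,80,325,280)),('side',(270,120,410,290))):
    c=grab(n);im=c['pixels'][:,:,::-1][b[1]:b[3],b[0]:b[2]]
    cv2.imwrite(f'pics/z_{n}.png',cv2.resize(im,None,fx=3.5,fy=3.0 if 0 else 3,interpolation=cv2.INTER_CUBIC))
E
```

```text
-----
RIM yellow [ 0.4344 -0.2183  0.0058] [1.2 1.2]
RIM blue [0.4435 0.0723 0.0053] [1.2 1.2]
RIM red side on z4 [0.44934245 0.26214803 0.008     ]
RIM red (array([0.45233505, 0.26329825, 0.00320295]), array([2.7, 2.7]))
HEAD red [0.4614 0.2632 0.0774] [7.5 7.5]
HEAD yellow [ 0.4338 -0.2204  0.0916] [0.1 0.1]
HEAD blue [0.4427 0.0726 0.0899] [0.1 0.1]
GREEN (array([ 0.43684393, -0.07478846,  0.03614679]), array([0.1, 0.1]))
orange (array([ 0.34963407, -0.05588078,  0.0356275 ]), array([1.6, 1.6]))
orange (array([0.34206016, 0.03405044, 0.03082743]), array([2.1, 2.1]))
orange (array([ 0.31599091, -0.14875901,  0.03064674]), array([0.6, 0.6]))
orange (array([ 0.29495789, -0.23035954,  0.03255783]), array([0.3, 0.3]))
driver (array([ 0.41408686, -0.16053131,  0.01022318]), array([0.2, 0.2])) tip [ 0.49993265 -0.16114675  0.009     ] [ 0.49626491 -0.16132386  0.009     ]
fork [0.48041118 0.1523065  0.004     ]
fork [0.3987665  0.17513538 0.004     ]
```

Emit:
apply_moves(moves=[[[-2.5,5,0],-10,1],[[-5,10,0],-20,1],[[-7.5,15,0],-20,1],[[-10,20,0],-20,1],[[-12.3,25,0],-20,1],[[-14.8,29.8,0],-20,1],[[-14.8,29.8,0],-20,1],[[-14.8,29.8,0],-20,1],[[-14.8,29.8,0],-20,1],[[-14.8,29.8,0],-20,1]])

```text
clock: 1.8
tcp_pos: [0.4492, 0.2632, 0.2314]
orientation: [-0.0, 0.736, 0.677, 0.0]
wrist_force: [-0.5, -0.6, 0.2]
finger_gap: 0.0854
```

```bash
python3 - <<'E'
from h import *
print(pose())
c=grab('wrist','w1.png')
E
```

```text
(1.8, array([0.4492, 0.2632, 0.2314]), array([[ 0.082,  0.997,  0.   ],
       [ 0.997, -0.082,  0.   ],
       [ 0.   ,  0.   , -1.   ]]), np.float64(0.0854), array([-0.5, -0.6,  0.2]))
```

View pics/w1.png

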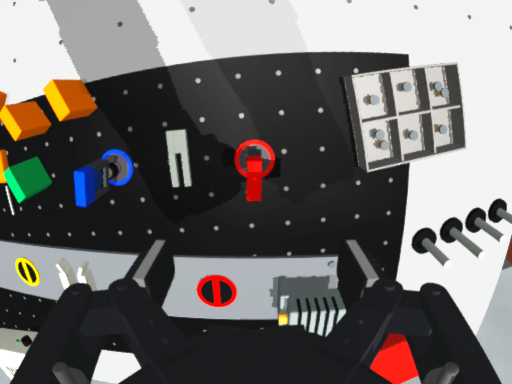

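```bash
python3 - <<'E'
from h import *
im=cv2.imread('pics/w1.png')
a=cv2.resize(im[130:215,215:300],None,fx=6,fy=6,interpolation=cv2.INTER_CUBIC)
cv2.imwrite('pics/w1z.png',a)
b=cv2.resize(im[135:220,65:150],None,fx=6,fy=6,interpolation=cv2.INTER_CUBIC)
cv2.imwrite('pics/w1y.png',b)
E
```

```text
(no output)
```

View pics/w1z.png

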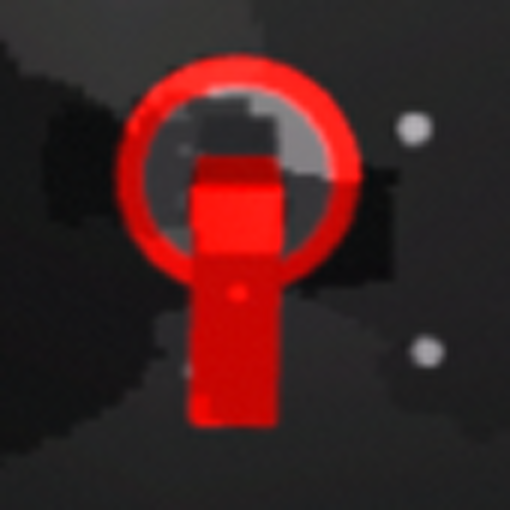

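View pics/w1y.png

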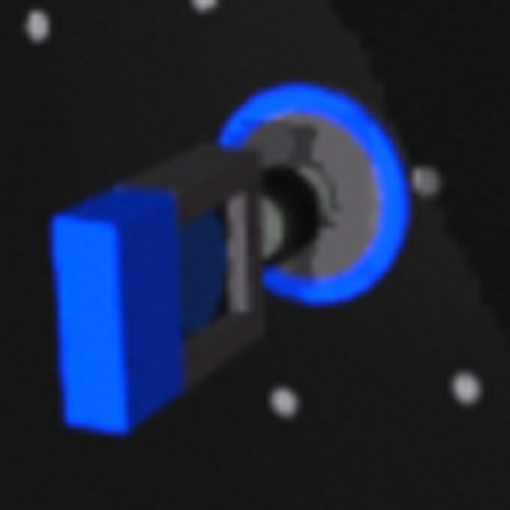

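```bash
cat > w1.py <<'E'
from h import *
def face(c,x0,y0,s,pts,z):
    W=[onz(c,x0+(x+.5)/s-.5,y0+(y+.5)/s-.5,z)[:2] for x,y in pts];W=np.array(W)
    l=np.array([np.linalg.norm(W[i]-W[(i+1)%4]) for i in range(4)])*1e3
    d=(W[1]-W[0])+(W[2]-W[3]);a=np.degrees(np.arctan2(d[1],d[0]))
    ang=[np.degrees(np.arctan2(*(W[j]-W[i])[::-1])).round(1) for i,j in((0,1),(3,2))]
    print('ctr',W.mean(0).round(4),'sides',l.round(1),'long ang',a.round(1),ang);return W
E
python3 - <<'E'
from w1 import *
c=grab('wrist')
face(c,215,130,6,[(190,183),(188,427),(277,427),(285,183)],.104)
face(c,65,135,6,[(50,215),(65,428),(128,433),(116,220)],.104)
from seg import *
m=masks(c['pixels'])
# rim centres
for k,b in (('red',(230,135,280,182)),('blue',(90,145,140,190))):
    ys,xs=np.nonzero(m[k][b[1]:b[3],b[0]:b[2]]);
print(proj(c,[.45,.262,.104]),proj(c,[.45,.262,.008]))
E
```

```text
ctr [0.4508 0.261 ] sides [40.2 14.4 40.2 14.7] long ang -6.0 [np.float64(-5.7), np.float64(-6.2)]
ctr [0.4434 0.0716] sides [41.2 14.7 40.6 14.8] long ang -12.2 [np.float64(-12.1), np.float64(-12.3)]
(np.float64(254.74761588319018), np.float64(179.95532207096633)) (np.float64(254.8474940813055), np.float64(158.38620129309842))
```

Emit:
apply_moves(moves=[[[-0.2,0.2,5],1.3,1],[[-0.2,0.2,10],1.3,1],[[-0.2,0.2,14],1.3,1],[[-0.2,0.2,15.8],1.3,1],[[-0.2,0.2,15.8],1.3,1],[[-0.2,0.2,15.8],1.3,0],[[-0.2,0.2,15.8],1.3,0],[[-0.2,0.2,15.8],1.3,0],[[-0.2,0.2,15.8],1.3,0],[[-0.2,0.2,15.8],1.3,0]], squeeze=40)

```text
clock: 3.15
tcp_pos: [0.4522, 0.2603, 0.0738]
orientation: [0.0, 0.744, 0.668, 0.001]
wrist_force: [-0.1, 0.5, 2.2]
finger_gap: 0.0132
```

```bash
python3 - <<'E'
from h import *
print(pose())
c=grab('wrist','w2.png');c=grab('side','s2.png')
E
```

```text
(3.15, array([0.4522, 0.2603, 0.0738]), array([[ 0.107,  0.994,  0.001],
       [ 0.994, -0.107,  0.001],
       [ 0.001,  0.001, -1.   ]]), np.float64(0.0132), array([-0.1,  0.5,  2.2]))
```

View pics/s2.png

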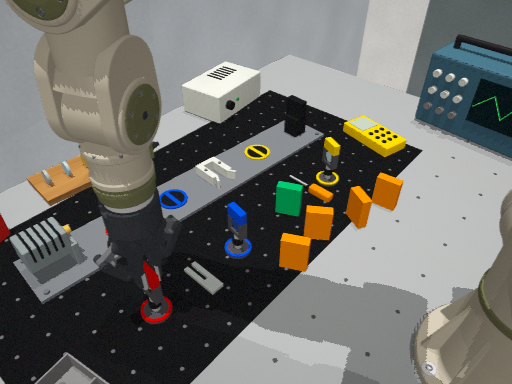

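```bash
cat > pad.py <<'E'
from seg import *
def padw(c,k,box,z=.011):
    m=masks(c['pixels'])[k].astype(np.uint8);mm=np.zeros_like(m);x0,y0,x1,y1=box;mm[y0:y1,x0:x1]=m[y0:y1,x0:x1]
    ct=max(cv2.findContours(mm,cv2.RETR_EXTERNAL,cv2.CHAIN_APPROX_NONE)[0],key=len)[:,0]
    O=np.array([onz(c,u,v,z)[:2] for u,v in ct]);(cx,cy),ax,_=cv2.fitEllipse((O*1e4).astype(np.float32));c0=np.array([cx,cy])/1e4
    ys,xs=np.nonzero(mm);W=np.array([onz(c,u,v,z)[:2] for u,v in zip(xs,ys)]);I=W[np.hypot(*(W-c0).T)<.019]
    l=cv2.fitLine((I*1e3).astype(np.float32),cv2.DIST_L2,0,.01,.01).ravel()
    print(k,c0.round(4),np.round(np.array(ax)/10,1),'bar',np.degrees(np.arctan2(l[1],l[0])).round(1),(l[2:]/1e3).round(4))
E
python3 - <<'E'
from pad import *
c=grab('wrist')
c['pixels']=cv2.imread('pics/w1.png')[:,:,::-1].copy()
T=np.eye(4);T[:3,:3]=[[.082,.997,0],[.997,-.082,0],[0,0,-1]];T[:3,3]=[.4492,.2632,.2314];c['T']=T@c['hand_eye']
padw(c,'red',(190,260,245,315))
padw(c,'yellow',(5,250,50,295))
E
```

```text
red [0.6482 0.1864] [61.  61.8] bar -5.1 [0.6475 0.1863]
yellow [ 0.619  -0.1862] [60.6 62.8] bar -5.0 [ 0.6186 -0.1883]
```

Emit:
apply_moves(moves=[[[0,0,-3],0,0],[[0,0,-6],0,0],[[-1,4,-6],-1.3,0],[[-2,8,-6],-1.3,0],[[-3,12,-6],-1.3,0],[[-4,16,-6],-1.3,0],[[-5.2,19.5,-5],-1.3,0],[[-5.2,20.4,-3],-1.3,0],[[-5.2,20.4,-2.4],-1.3,0],[[-5.2,20.4,-2.4],-1.3,0]])

```text
clock: 4.55
tcp_pos: [0.6468, 0.1869, 0.0959]
orientation: [-0.001, 0.736, 0.677, -0.002]
wrist_force: [-0.9, -0.1, -2.1]
finger_gap: 0.0133
```

```bash
python3 - <<'E'
from h import *
print(pose())
c=grab('wrist','w3.png');c=grab('side','s3.png');c=grab('scene','c3.png')
a=cv2.imread('pics/s3.png')[150:290,50:250];b=cv2.imread('pics/c3.png')[220:360,150:350]
cv2.imwrite('pics/m3.png',cv2.resize(np.hstack([a,b]),None,fx=2,fy=2,interpolation=cv2.INTER_CUBIC))
E
```

```text
(4.55, array([0.6468, 0.1869, 0.0959]), array([[ 0.084,  0.996, -0.004],
       [ 0.996, -0.084, -0.   ],
       [-0.001, -0.004, -1.   ]]), np.float64(0.0133), array([-0.9, -0.1, -2.1]))
```

View pics/m3.png

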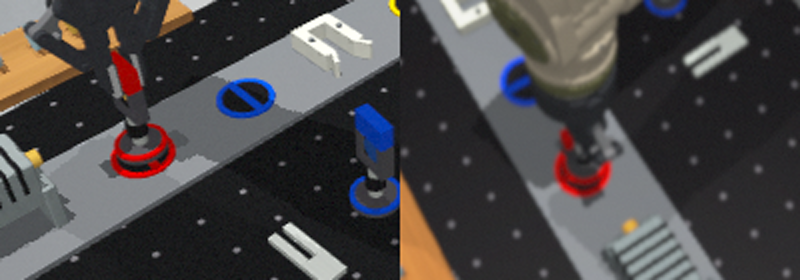

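View pics/w3.png

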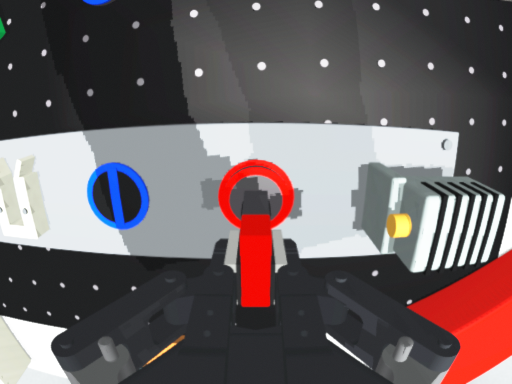

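Emit:
apply_moves(moves=[[[0,0,0],0,0],[[0,0,0],0,0],[[0,0,0.3],0,0],[[0,0,0.6],0,0],[[0,0,0.8],0,0],[[0,0,0.8],0,0],[[0,0,0.8],0,0],[[0,0,0.8],0,0],[[0,0,0.8],0,0],[[0,0,0.8],0,0]])

```text
clock: 5.95
tcp_pos: [0.649, 0.1865, 0.0894]
orientation: [0.0, 0.736, 0.677, 0.0]
wrist_force: [-0.0, 0.5, -2.2]
finger_gap: 0.0132
```

```bash
python3 - <<'E'
from h import *
print(pose())
c=grab('wrist','w4.png')
a=cv2.imread('pics/w4.png')[140:250,200:310]
cv2.imwrite('pics/m4.png',cv2.resize(a,None,fx=5,fy=5,interpolation=cv2.INTER_CUBIC))
E
```

```text
(5.95, array([0.649 , 0.1865, 0.0894]), array([[ 0.085,  0.996,  0.   ],
       [ 0.996, -0.085,  0.   ],
       [ 0.   ,  0.   , -1.   ]]), np.float64(0.0132), array([-0. ,  0.5, -2.2]))
```

View pics/m4.png

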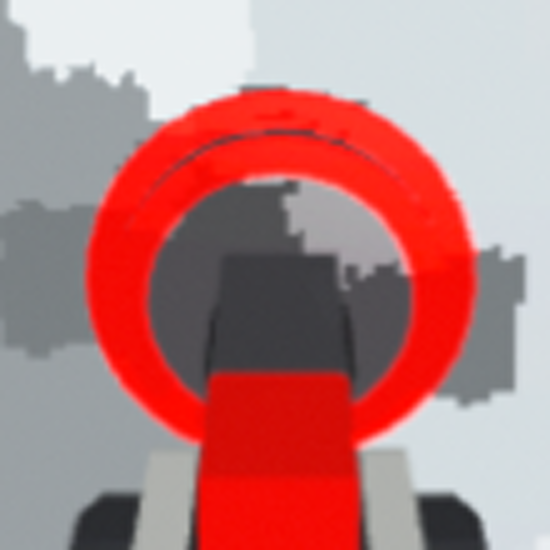

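Emit:
apply_moves(moves=[[[0,0,0.2],0,0],[[0,0,0.4],0,0],[[0,0,0.45],0,0],[[0,0,0.45],0,0],[[0,0,0.45],0,0],[[0,0,0.45],0,0],[[0,0,0.45],0,0],[[0,0,0.45],0,0],[[0,0,0.45],0,0],[[0,0,0.45],0,0]])

```text
clock: 7.25
tcp_pos: [0.649, 0.1865, 0.0849]
orientation: [-0.0, 0.736, 0.677, 0.0]
wrist_force: [-0.8, 0.2, -0.5]
finger_gap: 0.0131
```

```bash
python3 - <<'E'
from h import *
print(pose())
c=grab('wrist','w5.png');grab('side','s5.png')
a=cv2.imread('pics/w5.png')[140:250,200:310]
b=cv2.imread('pics/s5.png')[170:280,70:180]
cv2.imwrite('pics/m5.png',cv2.resize(np.hstack([a,b]),None,fx=3.5,fy=3.5,interpolation=cv2.INTER_CUBIC))
E
```

```text
(7.25, array([0.649 , 0.1865, 0.0849]), array([[ 0.085,  0.996,  0.   ],
       [ 0.996, -0.085,  0.   ],
       [ 0.   ,  0.   , -1.   ]]), np.float64(0.0131), array([-0.8,  0.2, -0.5]))
```

View pics/m5.png

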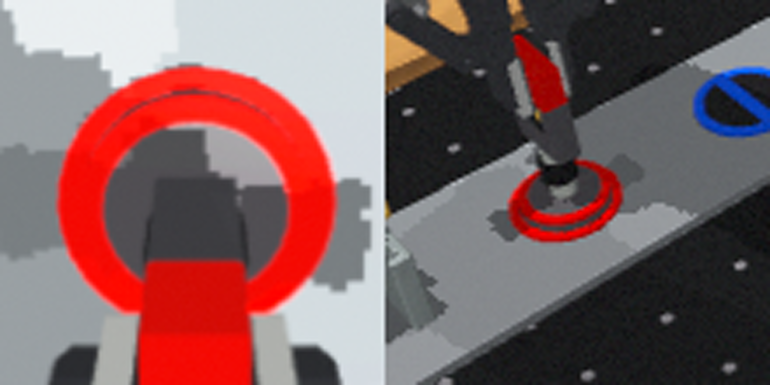

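Emit:
apply_moves(moves=[[[0,0,0],0,0.5],[[0,0,0],0,1],[[0,0,0],0,1],[[0,0,-5],0,1],[[0,0,-10],0,1],[[0,0,-14.5],0,1],[[-3.5,-5,-14.5],7,1],[[-7,-10,-14.5],7,1],[[-10.5,-15,-14.5],7,1],[[-13.2,-19.5,-14.5],7,1]])

```text
clock: 8.6
tcp_pos: [0.4417, 0.0706, 0.2299]
orientation: [0.0, 0.776, 0.63, 0.0]
wrist_force: [0.5, -1.8, 1.1]
finger_gap: 0.0853
```

Emit:
apply_moves(moves=[[[0,0,0],0,1],[[0,0,0],0,1],[[0,0,0],0,1],[[0,0,0],0,1],[[0,0,0],0,1],[[0,0,0],0,1],[[0,0,0],0,1],[[0,0,0],0,1],[[0,0,0],0,1],[[0,0,0],0,1]])

```text
clock: 9.85
tcp_pos: [0.4435, 0.0714, 0.2298]
orientation: [0.0, 0.776, 0.63, 0.0]
wrist_force: [0.9, -0.0, 0.7]
finger_gap: 0.0856
```

```bash
python3 - <<'E'
from h import *
print(pose())
c=grab('wrist','w6.png');grab('side','s6.png')
a=cv2.imread('pics/w6.png')
b=cv2.imread('pics/s6.png')[180:280,80:180]
d=a[120:220,200:300];
cv2.imwrite('pics/m6.png',cv2.resize(np.hstack([d,b]),None,fx=4,fy=4,interpolation=cv2.INTER_CUBIC))
E
```

```text
(9.85, array([0.4435, 0.0714, 0.2298]), array([[ 0.205,  0.979,  0.   ],
       [ 0.979, -0.205,  0.   ],
       [ 0.   ,  0.   , -1.   ]]), np.float64(0.0856), array([ 0.9, -0. ,  0.7]))
```

View pics/w6.png

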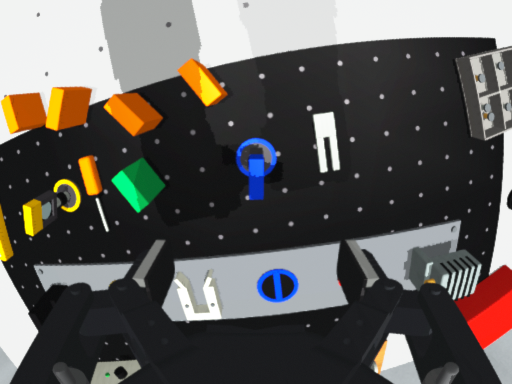

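View pics/m6.png

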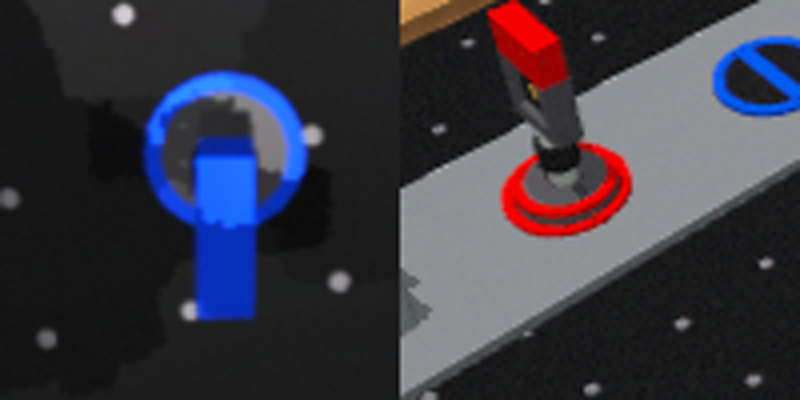

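```bash
python3 - <<'E'
from w1 import *
from pad import *
c=grab('wrist')
face(c,200,120,4,[(195,155),(195,318),(254,318),(254,155)],.104)
padw(c,'blue',(250,265,305,305))
im=c['pixels'][:,:,::-1]
cv2.imwrite('pics/m7.png',np.hstack([cv2.resize(im[250:330,160:240],None,fx=5,fy=5,interpolation=cv2.INTER_CUBIC),cv2.resize(im[145:225,100:180],None,fx=5,fy=5,interpolation=cv2.INTER_CUBIC)]))
E
```

```text
ctr [0.4432 0.0714] sides [39.9 14.2 39.9 13.6] long ang -11.8 [np.float64(-12.2), np.float64(-11.4)]
blue [0.6385 0.0636] [61.1 62.3] bar -4.1 [0.638  0.0636]
```

View pics/m7.png

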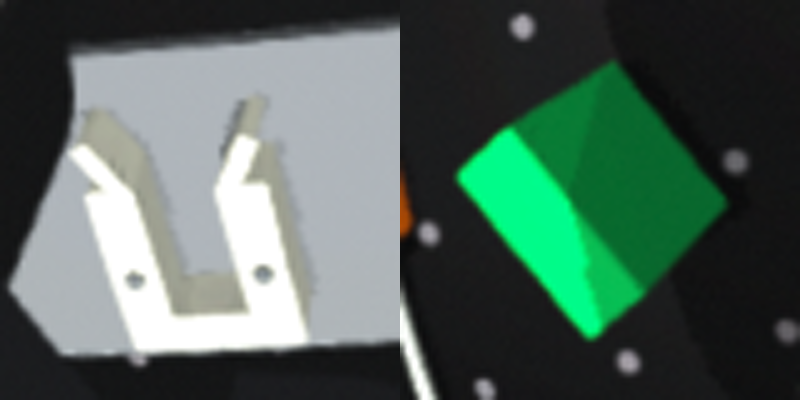

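Emit:
apply_moves(moves=[[[0,0,5],0,1],[[0,0,10],0,1],[[0,0,14],0,1],[[0,0,15.6],0,1],[[0,0,15.6],0,1],[[0,0,15.6],0,0],[[0,0,15.6],0,0],[[0,0,15.6],0,0],[[0,0,15.6],0,0],[[0,0,15.6],0,0]])

```text
clock: 11.25
tcp_pos: [0.444, 0.0717, 0.0743]
orientation: [0.0, 0.776, 0.63, 0.001]
wrist_force: [-0.1, 2.1, 3.2]
finger_gap: 0.0135
```

```bash
python3 - <<'E'
from h import *
t,p,Rm,g,f=pose();print(t,p,Rm.tolist(),g,f)
e=Rm[:,1]*-.0002  # target tcp offset
tgt=np.array([.6387,.0642]);d=np.append(tgt-p[:2],0);print(Rm.T@d*100, np.degrees(np.arctan2(Rm[1,0],Rm[0,0]))-85.3)
E
```

```text
11.25 [0.444  0.0717 0.0743] [[0.205, 0.979, 0.001], [0.979, -0.205, 0.0], [0.001, 0.001, -1.0]] 0.0135 [-0.1  2.1  3.2]
[ 3.2571  19.21488  0.01947] -7.126703922907083
```

Emit:
apply_moves(moves=[[[0,0,-3],0,0],[[0,0,-6],0,0],[[0.8,4.5,-6],-3,0],[[1.6,9,-6],-7.1,0],[[2.4,13.5,-6],-7.1,0],[[3.26,17.5,-5],-7.1,0],[[3.26,19.3,-3.5],-7.1,0],[[3.26,19.3,-2],-7.1,0],[[3.26,19.3,-1.6],-7.1,0],[[3.26,19.3,-1.6],-7.1,0]])

```text
clock: 12.5
tcp_pos: [0.6377, 0.0639, 0.0894]
orientation: [-0.001, 0.736, 0.677, -0.001]
wrist_force: [0.3, 0.6, -2.3]
finger_gap: 0.0134
```

Emit:
apply_moves(moves=[[[0,0,0],0,0],[[0,0,0],0,0],[[0,0,0],0,0],[[0,0,0.2],0,0],[[0,0,0.4],0,0],[[0,0,0.5],0,0],[[0,0,0.5],0,0],[[0,0,0.5],0,0],[[0,0,0.5],0,0],[[0,0,0.5],0,0]])

```text
clock: 13.75
tcp_pos: [0.6392, 0.0637, 0.0855]
orientation: [0.0, 0.736, 0.677, 0.0]
wrist_force: [-2.8, 0.7, 5.8]
finger_gap: 0.0133
```

```bash
cat > chk.py <<'E'
from h import *
import sys
def chk(k,sb,wb=(200,140,310,250)):
    print(pose())
    w=grab('wrist')['pixels'][:,:,::-1];s=grab('side')['pixels'][:,:,::-1]
    a=w[wb[1]:wb[3],wb[0]:wb[2]];b=s[sb[1]:sb[1]+110,sb[0]:sb[0]+110]
    cv2.imwrite(f'pics/{k}.png',cv2.resize(np.hstack([a,b]),None,fx=3.5,fy=3.5,interpolation=cv2.INTER_CUBIC))
E
python3 -c "
from chk import *
chk('k1',(120,140))"
```

```text
(13.75, array([0.6392, 0.0637, 0.0855]), array([[ 0.083,  0.997,  0.001],
       [ 0.997, -0.083,  0.   ],
       [ 0.   ,  0.001, -1.   ]]), np.float64(0.0133), array([-2.8,  0.7,  5.8]))
```

View pics/k1.png

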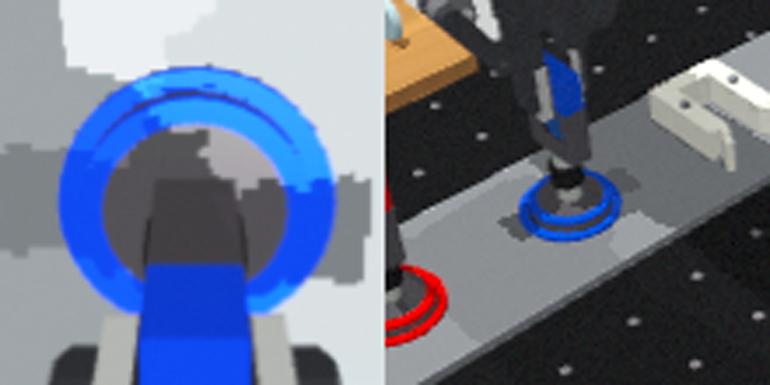

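Emit:
apply_moves(moves=[[[0,0,0],0,0.5],[[0,0,0],0,1],[[0,0,0],0,1],[[0,0,-5],0,1],[[0,0,-10],0,1],[[0,0,-14.5],0,1],[[-5,-3,-14.5],0,1],[[-10,-6,-14.5],0,1],[[-15,-9,-14.5],0,1],[[-20,-12,-14.5],0,1]])

```text
clock: 15.1
tcp_pos: [0.5019, -0.1269, 0.2298]
orientation: [0.0, 0.736, 0.677, 0.0]
wrist_force: [0.5, -1.1, 1.3]
finger_gap: 0.0852
```

Emit:
apply_moves(moves=[[[-5,-3,0],0,1],[[-9.9,-6.1,0],0,1],[[-9.9,-6.1,0],0,1],[[-9.9,-6.1,0],0,1],[[-9.9,-6.1,0],0,1],[[-9.9,-6.1,0],0,1],[[-9.9,-6.1,0],0,1],[[-9.9,-6.1,0],0,1],[[-9.9,-6.1,0],0,1],[[-9.9,-6.1,0],0,1]])

```text
clock: 16.35
tcp_pos: [0.434, -0.2192, 0.2298]
orientation: [-0.0, 0.736, 0.677, 0.0]
wrist_force: [0.1, -0.6, 0.4]
finger_gap: 0.0857
```

```bash
python3 - <<'E'
from chk import *
from pad import *
chk('k2',(120,140))
c=grab('wrist','w8.png');padw(c,'yellow',(150,250,380,330))
E
```

```text
(16.35, array([ 0.434 , -0.2192,  0.2298]), array([[ 0.083,  0.997,  0.   ],
       [ 0.997, -0.083,  0.   ],
       [ 0.   ,  0.   , -1.   ]]), np.float64(0.0857), array([ 0.1, -0.6,  0.4]))
yellow [ 0.6185 -0.188 ] [60.8 62.6] bar -4.9 [ 0.6178 -0.1877]
```

View pics/k2.png

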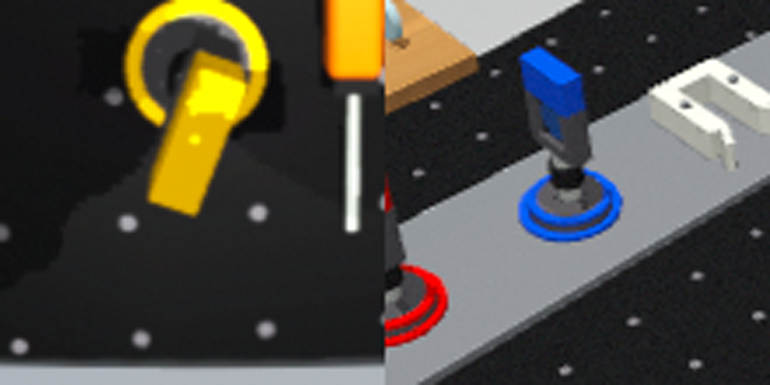

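View pics/w8.png

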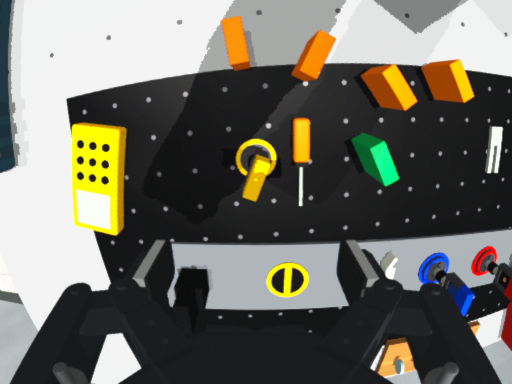

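```bash
python3 - <<'E'
import cv2
im=cv2.imread('pics/w8.png')
cv2.imwrite('pics/z8.png',cv2.resize(im[145:210,230:295],None,fx=8,fy=8,interpolation=cv2.INTER_CUBIC))
E
```

```text
(no output)
```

View pics/z8.png

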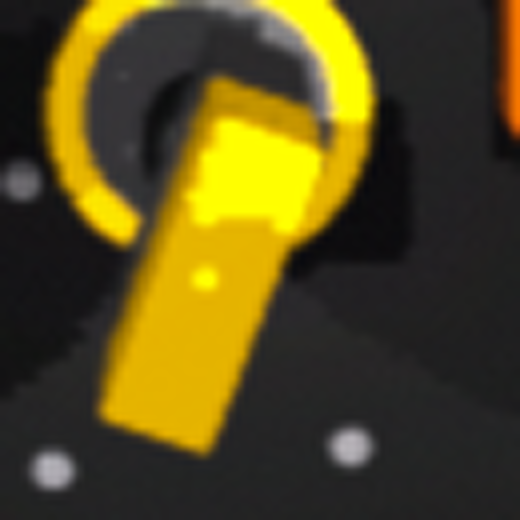

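```bash
python3 - <<'E'
from w1 import *
c=grab('wrist')
W=face(c,230,145,8,[(215,118),(110,413),(207,455),(321,152)],.104)
s=st();Rm=Rq(s['orientation']);print(Rm.T@np.append(W.mean(0)-s['tcp_pos'][:2],0)*100)
E
```

```text
ctr [ 0.4349 -0.2192] sides [38.2 12.8 39.6 12.9] long ang -24.1 [np.float64(-23.9), np.float64(-24.2)]
[1.72522778e-02 9.61208273e-02 1.01738958e-05]
```

Emit:
apply_moves(moves=[[[0,0.1,3],10,1],[[0,0.1,6],19.3,1],[[0,0.1,10],19.3,1],[[0,0.1,14],19.3,1],[[0,0.1,15.6],19.3,1],[[0,0.1,15.6],19.3,1],[[0,0.1,15.6],19.3,0],[[0,0.1,15.6],19.3,0],[[0,0.1,15.6],19.3,0],[[0,0.1,15.6],19.3,0]])

```text
clock: 17.8
tcp_pos: [0.4352, -0.2194, 0.0743]
orientation: [0.0, 0.839, 0.544, 0.0]
wrist_force: [-0.2, 5.4, 7.7]
finger_gap: 0.0134
```

```bash
python3 - <<'E'
from h import *
t,p,Rm,g,f=pose();print(t,p,Rm.tolist(),g,f)
tgt=np.array([.6185,-.1872]);a=np.degrees(np.arctan2(Rm[1,0],Rm[0,0]));d=np.append(tgt-p[:2],0);print(Rm.T@d*100, a-85.3, Rm.T@np.array([.4349-p[0],-.2192-p[1],0])*100)
E
```

```text
17.8 [ 0.4352 -0.2194  0.0743] [[0.408, 0.913, 0.001], [0.913, -0.408, -0.0], [0.0, 0.001, -1.0]] 0.0134 [-0.2  5.4  7.7]
[10.4185  15.42153  0.01833] -19.378837234824843 [ 6.020e-03 -3.555e-02 -3.000e-05]
```

Emit:
apply_moves(moves=[[[0,0,-3],0,0],[[0,0,-6],0,0],[[2,3,-6],-6,0],[[4.5,6.5,-6],-13,0],[[7,10.3,-6],-19.4,0],[[9,13.5,-5],-19.4,0],[[10.4,15.4,-3.5],-19.4,0],[[10.4,15.4,-2],-19.4,0],[[10.4,15.4,-1.6],-19.4,0],[[10.4,15.4,-1.6],-19.4,0]])

```text
clock: 19.05
tcp_pos: [0.6166, -0.1872, 0.0895]
orientation: [-0.001, 0.735, 0.678, -0.0]
wrist_force: [0.1, -0.7, -2.5]
finger_gap: 0.0135
```

Emit:
apply_moves(moves=[[[0,0,0],0,0],[[0,0,0],0,0],[[0,0,0],0,0],[[0,0,0.2],0,0],[[0,0,0.4],0,0],[[0,0,0.5],0,0],[[0,0,0.5],0,0],[[0,0,0.5],0,0],[[0,0,0.5],0,0],[[0,0,0.5],0,0]])

```text
clock: 20.3
tcp_pos: [0.618, -0.1871, 0.0854]
orientation: [0.0, 0.735, 0.678, 0.0]
wrist_force: [-2.9, 0.3, 5.6]
finger_gap: 0.0135
```

```bash
python3 -c "
from chk import *
chk('k3',(205,90))"
```

```text
(20.3, array([ 0.618 , -0.1871,  0.0854]), array([[ 0.081,  0.997,  0.   ],
       [ 0.997, -0.081, -0.   ],
       [-0.   ,  0.   , -1.   ]]), np.float64(0.0135), array([-2.9,  0.3,  5.6]))
```

View pics/k3.png

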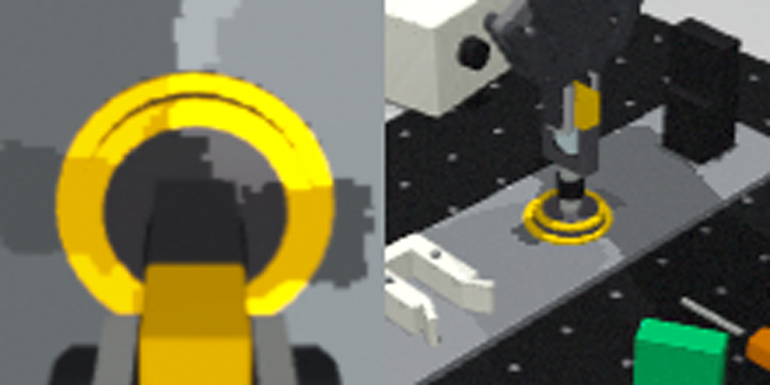

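Emit:
apply_moves(moves=[[[0,0,0],0,0.3],[[0,0,0],0,0.5],[[0,0,0],0,0.5],[[0,0,-5],0,0.5],[[0,0,-10],0,0.6],[[0,0,-14.5],0,1],[[2.5,-5,-14.5],0,1],[[5,-10,-14.5],0,1],[[7.5,-15,-14.5],0,1],[[9.7,-19,-14.5],0,1]])

```text
clock: 21.65
tcp_pos: [0.4345, -0.074, 0.2297]
orientation: [-0.0, 0.735, 0.678, 0.0]
wrist_force: [0.6, 0.3, 0.0]
finger_gap: 0.0854
```

Emit:
apply_moves(moves=[[[0,0,0],0,1],[[0,0,0],0,1],[[0,0,0],0,1],[[0,0,0],0,1],[[0,0,0],0,1],[[0,0,0],0,1],[[0,0,0],0,1],[[0,0,0],0,1],[[0,0,0],0,1],[[0,0,0],0,1]])

```text
clock: 22.9
tcp_pos: [0.4364, -0.075, 0.2298]
orientation: [0.0, 0.735, 0.678, 0.0]
wrist_force: [-0.1, -0.7, -0.6]
finger_gap: 0.0852
```

```bash
python3 - <<'E'
from chk import *
print(pose())
w=grab('wrist','w9.png');s=grab('side','s9.png');c=grab('scene','c9.png')
im=w['pixels'][:,:,::-1]
cv2.imwrite('pics/z9.png',np.hstack([cv2.resize(im[140:220,215:295],None,fx=5,fy=5,interpolation=cv2.INTER_CUBIC),cv2.resize(im[230:310,215:295],None,fx=5,fy=5,interpolation=cv2.INTER_CUBIC)]))
E
```

```text
(22.9, array([ 0.4364, -0.075 ,  0.2298]), array([[ 0.081,  0.997,  0.   ],
       [ 0.997, -0.081,  0.   ],
       [ 0.   ,  0.   , -1.   ]]), np.float64(0.0852), array([-0.1, -0.7, -0.6]))
```

View pics/w9.png

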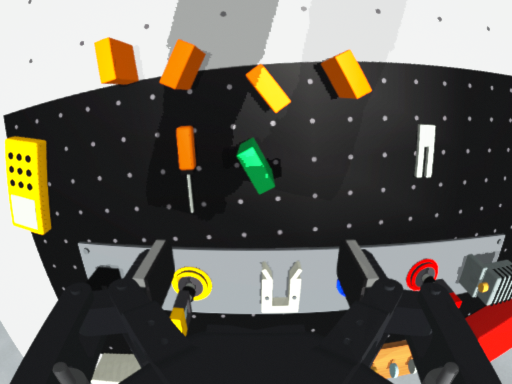

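View pics/z9.png

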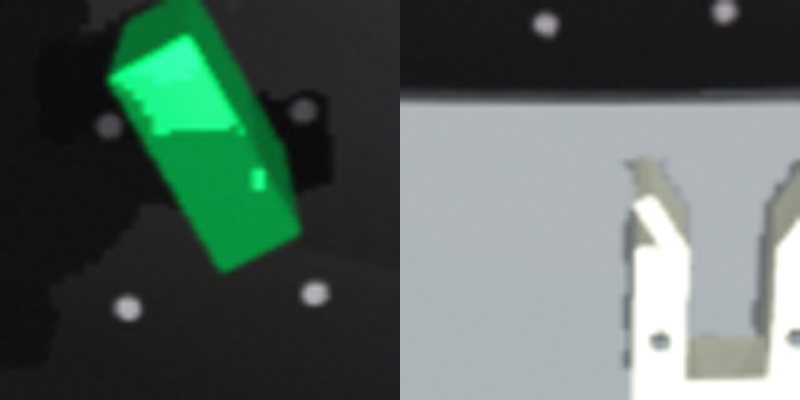

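View pics/s9.png

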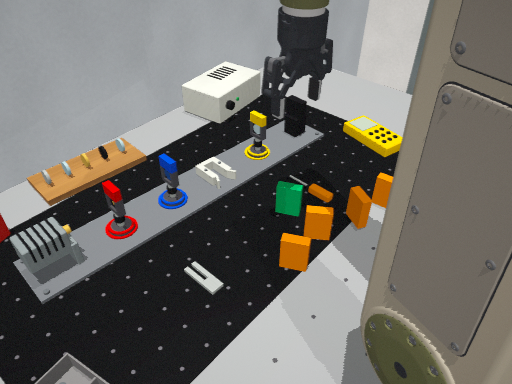

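```bash
python3 - <<'E'
from w1 import *
from m1 import comp,C
c=grab('wrist')
face(c,215,140,5,[(108,78),(222,272),(300,232),(190,35)],.070)
for k,(a,b) in dict(red=1,yellow=1,blue=1).items() if 0 else []: pass
im=c['pixels'][:,:,::-1]
cv2.imwrite('pics/z10.png',cv2.resize(im[250:325,245:320],None,fx=8,fy=8,interpolation=cv2.INTER_CUBIC))
from seg import *
for n in C:
  for k,m in masks(C[n]['pixels']).items():
    if k in('orange','green'):continue
    N,L,s,ce=cv2.connectedComponentsWithStats(m.astype(np.uint8))
    for i in range(1,N):
        if s[i,4]>60: print(n,k,s[i].tolist(),ce[i].round(1))
E
```

```text
PAD red [0.6457 0.1853 0.013 ] [2.7 2.7]
    scene [0.6443 0.1811] [54.4 82.1] bar deg -41.6 ctr [0.6418 0.17  ]
    side [0.6478 0.1866] [56.8 61.9] bar deg 63.5 ctr [0.6378 0.1919]
PAD yellow [ 0.6194 -0.1872  0.0092] [1.3 1.3]
    scene [ 0.62   -0.1848] [56.7 60.6] bar deg -36.4 ctr [ 0.6258 -0.1762]
    side [ 0.6186 -0.1877] [55.9 67.4] bar deg 36.1 ctr [ 0.6129 -0.1789]
PAD blue [0.6399 0.0644 0.0083] [1.4 1.4]
    scene [0.6405 0.0667] [56.3 57.5] bar deg -35.1 ctr [0.6465 0.076 ]
    side [0.6382 0.0639] [56.6 63.5] bar deg 53.1 ctr [0.6296 0.0702]
ctr [ 0.4368 -0.0751] sides [48.7 18.9 48.5 19.3] long ang 24.4 [np.float64(24.6), np.float64(24.2)]
scene red [227, 279, 29, 39, 549] [240.6 299.8]
scene yellow [145, 75, 58, 38, 1084] [177.3  93.6]
scene yellow [149, 153, 18, 16, 184] [157.9 160.3]
scene yellow [152, 172, 25, 22, 271] [164.6 184.7]
scene blue [200, 233, 19, 19, 236] [209.7 242.1]
scene blue [200, 249, 27, 24, 302] [213.7 263. ]
side red [102, 180, 20, 23, 281] [111.7 190.7]
side red [0, 215, 11, 28, 164] [  3.3 230. ]
side red [105, 216, 33, 23, 329] [121.3 229.3]
side yellow [250, 110, 17, 17, 208] [257.9 118.3]
side yellow [343, 115, 60, 42, 1097] [374.6 137.7]
side yellow [244, 144, 26, 16, 187] [256.5 152.9]
side blue [158, 153, 20, 27, 294] [167.5 164.3]
side blue [158, 188, 30, 21, 273] [172.5 200.4]
```

View pics/z10.png

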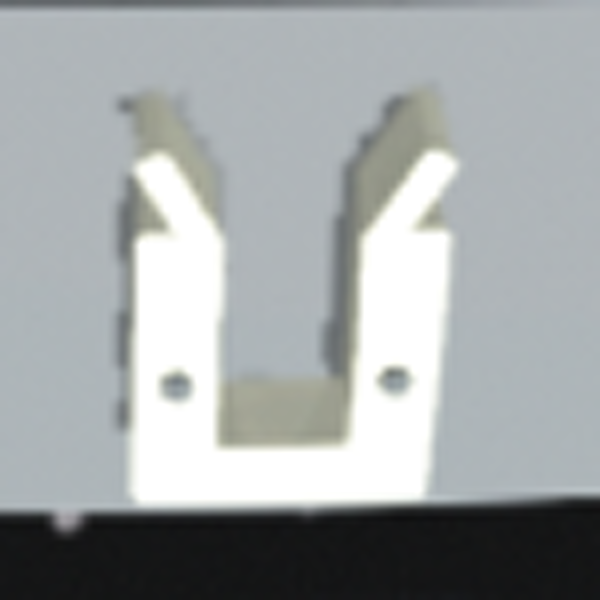

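View pics/c9.png

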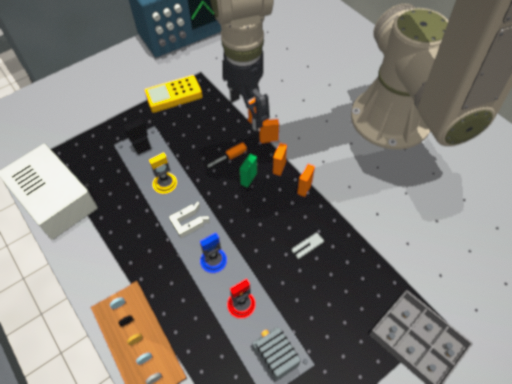

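```bash
cat > hold.py <<'E'
from h import *
def cam(c,p,Rm):
    d=dict(c);T=np.eye(4);T[:3,:3]=Rm;T[:3,3]=p;d['T']=T@c['hand_eye'];return d
c=grab('wrist')
q=lambda x,s,o:o+(x+.5)/s-.5
c6=cam(c,[.4435,.0714,.2298],[[.205,.979,0],[.979,-.205,0],[0,0,-1]])
for a,b in (((172,318),(217,447)),((250,312),(349,447)),((137,350),(130,500)),((307,343),(427,497))):
    print('tri',tri((c6,q(a[0],5,160),q(a[1],5,250)),(c,q(b[0],8,245),q(b[1],8,250))))
P={n:onz(c,q(x,8,245),q(y,8,250),.030)[:2].round(4) for n,(x,y) in dict(Lt=(225,237),Lb=(217,447),Rt=(362,240),Rb=(349,447),OLb=(130,500),ORb=(427,497),OLt=(135,235),ORt=(452,235)).items()}
for k in P: print(k,P[k])
an=lambda i,j:np.degrees(np.arctan2(*(P[j]-P[i])[::-1])).round(1)
print(an('Lt','Lb'),an('Rt','Rb'),an('OLt','OLb'),an('ORt','ORb'),an('Lb','Rb')-90,an('OLb','ORb')-90)
ux=np.array([np.cos(np.radians(-4.7)),np.sin(np.radians(-4.7))])
stop=(P['Lb']+P['Rb'])/2;mid=(P['Lb']+P['Rb']+P['Lt']+P['Rt'])/4
print('gap',np.linalg.norm(P['Lb']-P['Rb']),np.linalg.norm(P['Lt']-P['Rt']),'origin from stop',stop-.025*ux, 'from mid',mid)
E
python3 hold.py
```

```text
tri (array([ 0.65267231, -0.0688505 ,  0.03026283]), array([0.3, 0.3]))
tri (array([ 0.65520269, -0.04436776,  0.02944667]), array([0.4, 0.4]))
tri (array([ 0.66691184, -0.08593954,  0.02766897]), array([0.3, 0.3]))
tri (array([ 0.66901677, -0.02997151,  0.03091331]), array([0.1, 0.1]))
Lt [ 0.6038 -0.0649]
Lb [ 0.6525 -0.0688]
Rt [ 0.6069 -0.0409]
Rb [ 0.6552 -0.0444]
OLb [ 0.6644 -0.0858]
ORb [ 0.6699 -0.0299]
OLt [ 0.6019 -0.0805]
ORt [ 0.6077 -0.025 ]
-4.6 -4.1 -4.8 -4.5 -6.299999999999997 -5.599999999999994
gap 0.024548930730278258 0.02419938015735114 origin from stop [ 0.62893407 -0.05455154] from mid [ 0.6296  -0.05475]
```

Emit:
apply_moves(moves=[[[0,0,2],-10,0.7],[[0,0,4],-20,0.7],[[0,0,6],-29,0.7],[[0,0,10],-29,0.7],[[0,0,14],-29,0.7],[[0,0,17],-29,0.7],[[0,0,19],-29,0.7],[[0,0,19],-29,0.7],[[0,0,19],-29,0.7],[[0,0,19],-29,0.7]])

```text
clock: 24.5
tcp_pos: [0.4375, -0.0754, 0.0409]
orientation: [0.001, 0.542, 0.84, 0.0]
wrist_force: [-0.1, -0.4, -0.1]
finger_gap: 0.0597
```

Emit:
apply_moves(moves=[[[0,0,0],0,0],[[0,0,0],0,0],[[0,0,0],0,0],[[0,0,0],0,0],[[0,0,0],0,0],[[0,0,0],0,0],[[0,0,0],0,0],[[0,0,0],0,0],[[0,0,0],0,0],[[0,0,0],0,0]], squeeze=30)

```text
clock: 25.75
tcp_pos: [0.4368, -0.075, 0.0402]
orientation: [0.0, 0.542, 0.84, 0.0]
wrist_force: [-0.2, 0.4, 5.0]
finger_gap: 0.0194
```

```bash
python3 - <<'E'
from h import *
t,p,Rm,g,f=pose();print(t,p,Rm.tolist(),g,f)
w=grab('wrist','w11.png')['pixels'][:,:,::-1];s=grab('side')['pixels'][:,:,::-1]
cv2.imwrite('pics/z11.png',cv2.resize(np.hstack([w[150:300,180:330],s[130:280,220:370]]),None,fx=2.6,fy=2.6,interpolation=cv2.INTER_CUBIC))
print(Rm.T@np.array([.4368-p[0],-.0751-p[1],0])*1000)
# approach point: holder x=-0.09
ux=np.array([np.cos(np.radians(-4.7)),np.sin(np.radians(-4.7))]);o=np.array([.629,-.0545])
for x in(-.095,0): print(x,(o+ux*x).round(4),Rm.T@np.append(o+ux*x-p[:2],0)*100, np.degrees(np.arctan2(Rm[1,0],Rm[0,0]))-85.3)
E
```

```text
25.75 [ 0.4368 -0.075   0.0402] [[-0.412, 0.911, 0.001], [0.911, 0.412, -0.0], [-0.0, 0.001, -1.0]] 0.0194 [-0.2  0.4  5. ]
[-0.0911 -0.0412  0.    ]
-0.095 [ 0.5343 -0.0467] [-1.44111445e+00  1.00493291e+01  9.75194483e-03] 29.034874295632818
0 [ 0.629  -0.0545] [-6.05109 18.35402  0.01922] 29.034874295632818
```

View pics/z11.png

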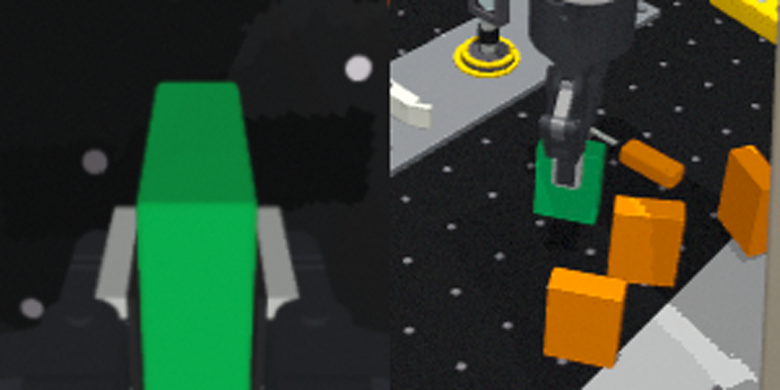

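Emit:
apply_moves(moves=[[[0,0,-2],0,0],[[0,0,-4],0,0],[[-0.3,2.5,-4],10,0],[[-0.7,5,-4],20,0],[[-1.1,8,-4],29,0],[[-1.44,10,-4],29,0],[[-1.44,10,-2.5],29,0],[[-1.44,10,-1.2],29,0],[[-1.44,10,-1.2],29,0],[[-1.44,10,-1.2],29,0]])

```text
clock: 27.1
tcp_pos: [0.5327, -0.047, 0.0516]
orientation: [-0.0, 0.735, 0.678, -0.0]
wrist_force: [0.3, 0.5, -0.6]
finger_gap: 0.0193
```

Emit:
apply_moves(moves=[[[0,0,0],0,0],[[0,0,0],0,0],[[0,0,0],0,0],[[0,0,0],0,0],[[0,0,0],0,0],[[0,0,0],0,0],[[0,0,0],0,0],[[0,0,0],0,0],[[0,0,0],0,0],[[0,0,0],0,0]])

```text
clock: 28.35
tcp_pos: [0.5335, -0.0469, 0.0518]
orientation: [0.0, 0.735, 0.678, 0.0]
wrist_force: [-0.6, -0.1, -1.7]
finger_gap: 0.0194
```

```bash
python3 - <<'E'
from h import *
t,p,Rm,g,f=pose();print(t,p,Rm.tolist(),g,f)
c=grab('wrist','w12.png');w=c['pixels'][:,:,::-1];s=grab('side')['pixels'][:,:,::-1]
cv2.imwrite('pics/z12.png',cv2.resize(np.hstack([w[150:300,180:330],s[110:260,180:330]]),None,fx=2.6,fy=2.6,interpolation=cv2.INTER_CUBIC))
ux=np.array([np.cos(np.radians(-4.7)),np.sin(np.radians(-4.7))]);o=np.array([.629,-.0545])
for x in(-.0,): print(x,Rm.T@np.append(o+ux*x-p[:2],0)*100, np.degrees(np.arctan2(Rm[1,0],Rm[0,0]))-85.3)
E
```

```text
28.35 [ 0.5335 -0.0469  0.0518] [[0.081, 0.997, 0.0], [0.997, -0.081, 0.0], [0.0, 0.0, -1.0]] 0.0194 [-0.6 -0.1 -1.7]
-0.0 [0.01583 9.58291 0.     ] 0.05527839486600783
```

View pics/z12.png

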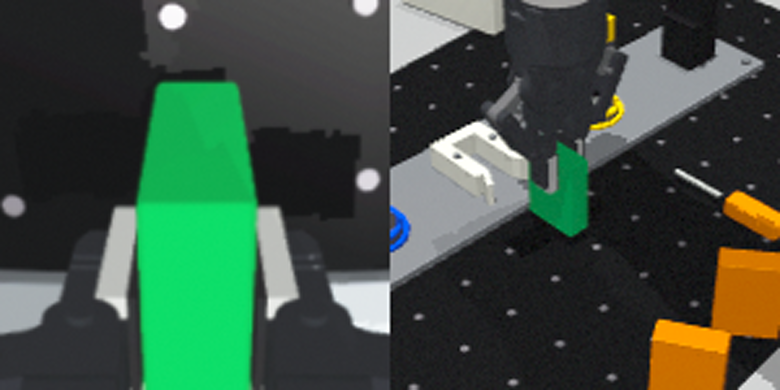

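View pics/w12.png

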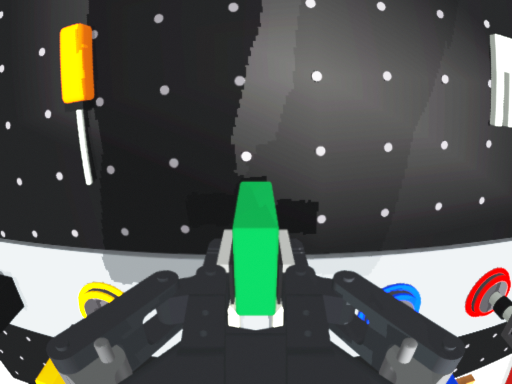

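Emit:
apply_moves(moves=[[[0,1,0.1],0,0],[[0,2,0.15],0,0],[[0,3,0.2],0,0],[[0,4,0.2],0,0],[[0,5,0.2],0,0],[[0,6,0.2],0,0],[[0,7,0.2],0,0],[[0,7.5,0.2],0,0],[[0,7.5,0.2],0,0],[[0,7.5,0.2],0,0]])

```text
clock: 29.7
tcp_pos: [0.6078, -0.0529, 0.0497]
orientation: [-0.0, 0.735, 0.678, -0.0]
wrist_force: [0.3, -0.3, -2.3]
finger_gap: 0.0192
```

```bash
python3 - <<'E'
from h import *
t,p,Rm,g,f=pose();print(t,p,Rm.tolist(),g,f)
s=grab('side')['pixels'][:,:,::-1];c=grab('scene')['pixels'][:,:,::-1]
cv2.imwrite('pics/z13.png',cv2.resize(np.hstack([s[120:220,170:270],c[160:260,140:240]]),None,fx=4,fy=4,interpolation=cv2.INTER_CUBIC))
ux=np.array([np.cos(np.radians(-4.7)),np.sin(np.radians(-4.7))]);o=np.array([.629,-.0545])
for x in(-.0,): print(x,Rm.T@np.append(o+ux*x-p[:2],0)*100, np.degrees(np.arctan2(Rm[1,0],Rm[0,0]))-85.3)
E
```

```text
29.7 [ 0.6078 -0.0529  0.0497] [[0.081, 0.997, -0.001], [0.997, -0.081, 0.0], [0.0, -0.001, -1.0]] 0.0192 [ 0.3 -0.3 -2.3]
-0.0 [ 1.2200e-02  2.1266e+00 -2.1200e-03] 0.05527839486600783
```

View pics/z13.png

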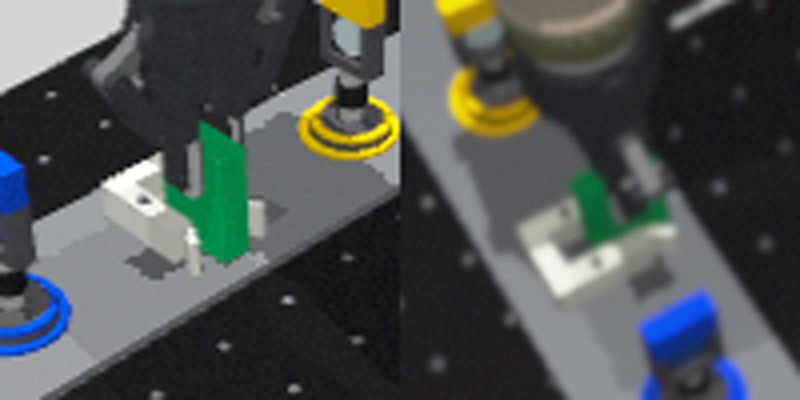

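Entering cleanly with no side force. Go on toward the stop and lower the last ~1.5 mm.

Emit:
apply_moves(moves=[[[0,0.6,0],0,0],[[0,1.2,0],0,0],[[0,1.6,0],0,0],[[0,1.8,0],0,0],[[0,2.0,0.1],0,0],[[0,2.1,0.15],0,0],[[0,2.2,0.15],0,0],[[0,2.2,0.15],0,0],[[0,2.2,0.15],0,0],[[0,2.2,0.15],0,0]])

```text
clock: 31.05
tcp_pos: [0.6295, -0.0547, 0.0483]
orientation: [-0.0, 0.735, 0.678, -0.0]
wrist_force: [-5.7, 1.0, 2.9]
finger_gap: 0.0194
```

```bash
python3 - <<'E'
from h import *
t,p,Rm,g,f=pose();print(t,p,g,f)
s=grab('side')['pixels'][:,:,::-1];c=grab('scene')['pixels'][:,:,::-1]
cv2.imwrite('pics/z14.png',cv2.resize(np.hstack([s[120:220,170:270],c[160:260,140:240]]),None,fx=4,fy=4,interpolation=cv2.INTER_CUBIC))
E
```

```text
31.05 [ 0.6295 -0.0547  0.0483] 0.0194 [-5.7  1.   2.9]
```

View pics/z14.png

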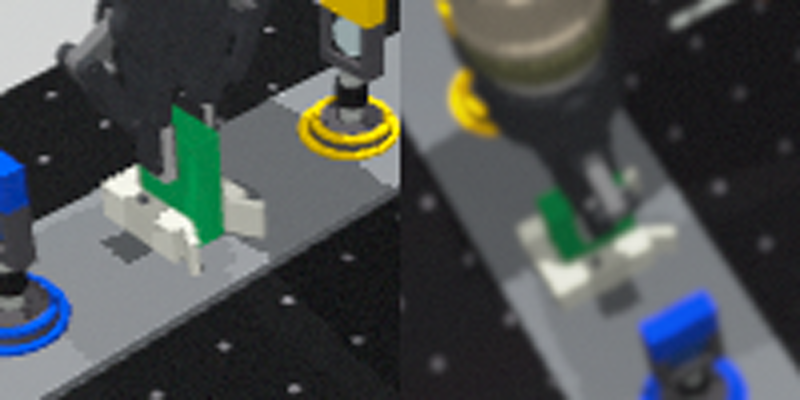

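Emit:
apply_moves(moves=[[[0,0,0],0,0.3],[[0,0,0],0,0.45],[[0,0,0],0,0.45],[[0,0,0],0,0.45],[[0,0,-4],0,0.45],[[0,0,-8],0,0.45],[[0,0,-13],0,0.45],[[0,0,-18],0,0.45],[[0,-5,-18],0,0.45],[[0,-10,-18],0,0.45]])

```text
clock: 32.4
tcp_pos: [0.5305, -0.0469, 0.2291]
orientation: [0.001, 0.735, 0.678, 0.001]
wrist_force: [-0.5, -0.1, 0.3]
finger_gap: 0.0383
```

Emit:
apply_moves(moves=[[[0,-4,0],0,0.45],[[0,-7,0],0,0.45],[[0,-7,0],0,0.45],[[0,-7,0],0,0.45],[[0,-7,0],0,0.45],[[0,-7,0],0,0.45],[[0,-7,0],0,0.45],[[0,-7,0],0,0.45],[[0,-7,0],0,0.45],[[0,-7,0],0,0.45]])

```text
clock: 33.65
tcp_pos: [0.4607, -0.041, 0.2283]
orientation: [-0.0, 0.735, 0.678, 0.0]
wrist_force: [0.0, 0.2, -0.2]
finger_gap: 0.0383
```

```bash
python3 - <<'E'
from h import *
t,p,Rm,g,f=pose();print(t,p,g,f)
s=grab('side','s15.png')['pixels'][:,:,::-1];c=grab('scene','c15.png')['pixels'][:,:,::-1];w=grab('wrist','w15.png')['pixels'][:,:,::-1]
cv2.imwrite('pics/z15.png',cv2.resize(np.hstack([s[100:240,90:280],c[150:290,140:330]]),None,fx=2,fy=2,interpolation=cv2.INTER_CUBIC))
cv2.imwrite('pics/z16.png',cv2.resize(w[230:310,220:320],None,fx=6,fy=6,interpolation=cv2.INTER_CUBIC))
E
```

```text
33.65 [ 0.4607 -0.041   0.2283] 0.0383 [ 0.   0.2 -0.2]
```

View pics/z15.png

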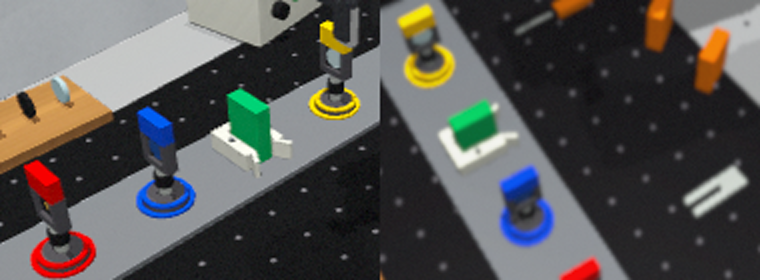

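View pics/w15.png

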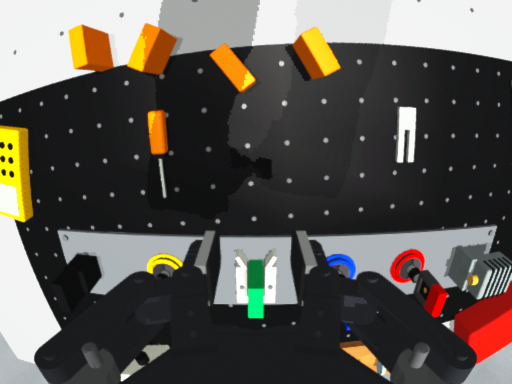

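View pics/z16.png

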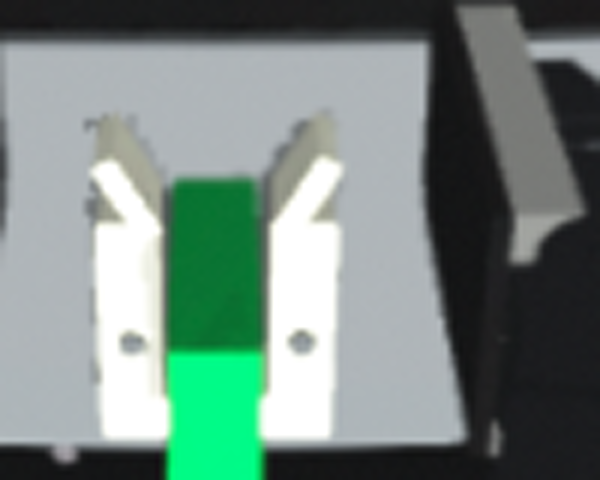

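```bash
python3 - <<'E'
from w1 import *
from m1 import comp,C
c=grab('wrist')
q=lambda x,y:(220+(x+.5)/6-.5,230+(y+.5)/6-.5)
ux=np.array([np.cos(np.radians(-4.7)),np.sin(np.radians(-4.7))]);uy=np.array([-ux[1],ux[0]]);o=np.array([.629,-.0545])
for pts,z in (((172,180),(255,180)),.008),(((168,352),(262,352)),.078):
    m=np.mean([onz(c,*q(*p),z)[:2] for p in pts],0)-o;print('near edge in holder x,y',m@ux,m@uy,'-> centre x',m@ux+.025)
pad=dict(yellow=(.6188,-.1872),blue=(.6387,.0641))
for k,(a,b) in dict(yellow=((158,160),(258,118)),blue=((210,242),(167,164))).items():
    P,r=tri(*[(C[n],*np.argwhere(comp(n,k,*p))[:,::-1].mean(0)) for n,p in(('scene',a),('side',b))]);print('HEAD',k,P.round(4),r,P[:2]-pad[k])
m=C['scene']['pixels']
g=tri(*[(C[n],*np.argwhere(comp(n,'green',*p))[:,::-1].mean(0)) for n,p in(('scene',(186,212)),('side',(212,165)))]);print(g)
b=comp('side','red',112,190);u,v=np.argwhere(b)[:,::-1].mean(0);print('red head side on .092',onz(C['side'],u,v,.1025))
E
```

```text
PAD red [0.6457 0.1853 0.013 ] [2.7 2.7]
    scene [0.6443 0.1811] [54.5 82.1] bar deg -41.6 ctr [0.6418 0.17  ]
    side [0.6479 0.1866] [56.7 61.8] bar deg 63.5 ctr [0.6379 0.1918]
PAD yellow [ 0.6194 -0.1872  0.0091] [1.3 1.3]
    scene [ 0.62   -0.1848] [56.7 60.6] bar deg -36.4 ctr [ 0.6258 -0.1762]
    side [ 0.6185 -0.1877] [55.9 67.5] bar deg 36.1 ctr [ 0.6128 -0.1789]
PAD blue [0.6399 0.0644 0.0083] [1.4 1.4]
    scene [0.6405 0.0667] [56.4 57.5] bar deg -32.4 ctr [0.6459 0.0764]
    side [0.6382 0.0639] [56.6 63.5] bar deg 53.1 ctr [0.6296 0.0702]
near edge in holder x,y -0.022874751268941722 -0.0009578946199725944 -> centre x 0.0021252487310582796
near edge in holder x,y -0.024559188931042038 -0.0006537958720970875 -> centre x 0.0004408110689579636
HEAD yellow [ 0.6184 -0.1834  0.1044] [1.6 1.6] [-0.00039066  0.00383665]
HEAD blue [0.6383 0.0643 0.099 ] [1.2 1.2] [-0.00036256  0.00018068]
(array([ 0.6286794 , -0.05620317,  0.04997239]), array([0.2, 0.2]))
red head side on .092 [0.64756928 0.18582885 0.1025    ]
```

```bash
python3 - <<'E'
from h import *
print(env.hand_in()); print(pose()[0])
E
```

```text
the job is handed in; nothing more can be done
None
the job is handed in; nothing more can be done
```

I stood the red, blue and yellow mounts on their pads and lined their frames up with the bars. I then slid the green block along the gap until it met the stop, let go and backed the arm off. I handed in at about 34 s on the robot clock; it gave no verdict.

**What the last checks showed:**
- **Mounts:** all three stood upright and released, each foot concentric with its pad in the close-up views. The blue head came out about 0.4 mm from pad centre. The red head, seen from the side camera only, was 1–2 mm off.
- **Block:** it stood upright in the gap and released. It was 0.4–2 mm from home along the gap and within about 2 mm across it. It touched the stop with about 6 N before I let go.
- **Bystanders:** the hex driver and clamping fork showed no visible movement; I did not measure them again. Nothing was knocked over.

**Checks that disagreed:**
- **Yellow head:** its final reading was 4 mm off across the bar. The gripper partly hid it in the side view, so I trusted the close-up, which looked centred.
- **Red pad and mount:** the final two-camera fit was poor because the red head and rim merge in the scene view. I disregarded that fit.
- **Pad and rim heights:** the two fixed cameras read these about 3 mm lower than the text gives, so I set the placing heights from the text and confirmed contact by force.

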